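Clear the candle stubs, then bring the tea-light jar to the front and hold the carousel

TASK

Clear the two burnt-down candle stubs from the black slate plate into the small grey waste bin. Then turn the jar carousel until the red-lidded jar of fresh tea lights faces squarely to the front of the shelf, the open side opposite the coat-hook wall, without pushing on the jars. Finish with the gripper still closed on the wooden knob on top of its centre post, holding the turntable still so that I can open the jar, and leave everything else on the shelf where it stands.

Things in the scene. Friction and masses are not known exactly. Their poses are not given: they have to be found in the camera images.
- stub_a_center (a point): Centre of one burnt-down ivory candle stub, a solid upright wax cylinder 38 mm across and 26 mm tall (centre 13 mm above its underside), 28 g; stands on the slate plate (about 21 mm above the shelf at its centre).
- stub_b_center (a point): Centre of the other candle stub, the same size and look; stands on the same plate, at least 70 mm from the first, centre to centre.
- plate: Black slate candle plate, fixed, 210 x 120 x 8 mm, flat without a lip; origin at the centre of its underside, x along the 210 mm side. It lies either left or right of the carousel.
- bin: Small round grey metal waste bin, loose, 0.6 kg, open on top: 110 mm tall, 140 mm across at the rim and 114 mm at the foot outside, wall 3 mm, floor 4 mm. Origin: centre of its underside. It stands on the other side of the carousel from the plate.
- tray: Square sage-green hard silicone tray, fixed, 280 x 280 mm, lip 10 mm high; the carousel stands in its middle. Origin: centre of its underside, on the turning axis; its x points straight to the shelf's front edge (world +x, away from the coat-hook wall behind the robot).
- knob: Dark round wooden knob on top of the carousel's centre post, 42 mm across and 36 mm tall, upright cylinder; it is fixed to the turning platter and stands on the turning axis, which is vertical. Origin: the knob's centre, 192 mm above the shelf, about 45 mm above the tops of the jars.
- platter (a joint): Angle of the carousel's turning platter in rad, relative to where it stood at the start, growing anticlockwise seen from above; it turns both ways (over one full turn) with light friction (0.03 N m) and stays where it is left. Platter: oak disc 250 mm across, top 31 mm above the shelf, four wells 77 mm from the axis, 90 degrees apart.
- jar_red: Swing-top glass jar, 68 mm across, 116 mm tall, red lid, a red band round its foot, tea lights inside: the marked jar; loose in a well of the platter. Origin: centre of its underside, 31 mm above the shelf. Its centre lies 77 mm (give or take 3) from the turning axis; it faces front when it lies straight in +x from the axis. It starts 57 degrees or more away from there, on either side or at the back.
- jar_cork: Swing-top glass jar, 68 mm across, 116 mm tall, cream lid, pale brown contents; loose in a well of the platter. Origin: centre of its underside, 31 mm above the shelf.
- jar_dark: Swing-top glass jar, 68 mm across, 116 mm tall, cream lid, dark brown contents; loose in a well of the platter. Origin: centre of its underside, 31 mm above the shelf.
- jar_blue: Swing-top glass jar, 68 mm across, 116 mm tall, cream lid, blue contents; loose in a well of the platter. Origin: centre of its underside, 31 mm above the shelf.
- incense_holder: Small blue ceramic incense bowl, 62 mm across, 26 mm tall, loose; origin at the centre of its underside. Leave alone.
- shoehorn: Folded aluminium shoehorn lying flat, about 140 x 36 x 16 mm, loose; origin at the centre of its underside, x along it. Leave alone.
- tin: Round shoe-polish tin, 79 mm across, 26 mm tall, loose; origin at the centre of its underside. Leave alone.
- brush: Wooden shoe brush lying bristles down, 170 x 55 x 40 mm, loose; origin at the centre of its underside, x along it. Leave alone.
- matchbox: Large green matchbox, 110 x 65 x 20 mm, loose; origin at the centre of its underside, x along it. Leave alone.

How it is judged:
By the outcome, as a careful person would: the job done as asked, in the order asked, and still so for the second after the job is handed in, while the arm keeps its last pose, push and grip.
It also fails if it takes over 70 s, if anything falls off the work surface, if the arm or the gripper's body presses on something with over 40 N, if the wrist force passes 120 N, or if a joint passes its speed limit or range.

ROBOT

A 7-joint arm with a two-finger parallel gripper is mounted at the origin on the work surface. World frame = base frame: x ahead of the robot, y to its left, z up, the work surface at z = 0. Lengths are in m, angles in degrees, forces in N, time in s.
With the tool pointing down it reaches from about 0.425 to 0.875 m from the base axis. Payload 4.7 kg.
Tool frame: the origin (TCP) lies at the very end of the fingers, on their centre line; the grasp point (between the pads) lies 19 mm behind it (pinch_z is the distance from the TCP to the grasp point, in m); z points along the fingers, y is the direction in which the jaws open and shut (so a half turn about z gives the same grasp; the last joint's range is limited). The gripper opens to 87 mm and grips with 3 to 60 N. Pads are 19 mm wide; open, the fingers measure 117 mm over their backs; the gripper's body (75 mm by 190 mm) begins 51 mm behind the grasp point.
Start: joints at [-70.067, 18.392, -4.016, 83.108, 1.295, 78.541, -3.26], TCP at [0.213, 0.614, 0.223] pointing down, gripper open.
Joint ranges: [-163.93, 163.93], [-17.29, 119.83], [-79.2, 71.16], [3.27, 140.29], [-89.18, 269.18], [5.43, 117.66], [-154.24, 154.24]. Speed limits (degrees/s): [147.25, 147.25, 180, 180, 180, 180, 180].

INTERFACE

Orientations are given as [roll, pitch, yaw] about the fixed x, y, z axes, in that order (R = Rz(yaw) Ry(pitch) Rx(roll)).
In Python, from cell import get_obs, read_camera, camera_params, sign_off, pinch_z gives the robot as it stands.
- The arm moves only by the shell command python3 -m handwheel 'ROWS' [FORCE]. ROWS is JSON, a list of rows, each a list of 5 numbers: the finger opening in m, from 0 to 0.087, then the shift along the tool's x, y, z in m, then the turn about the tool's z in rad. In form: [[jaw, tx, ty, tz, twist], ...]. A call has 1 to 20 rows; each row is the pose to reach, as a shift and turn from the pose commanded when the call began, along the tool's axes at that moment; what a row does not reach only later rows make up. A row lasts 1/10 s, in which the tool goes at most 50 mm and 8.59 degrees, less where a joint would pass 70% of its speed; a pose out of reach is approached as far as the arm can. A call with a gripper value outside its range is refused whole. The fingers move at their own pace and stop on an object; FORCE is the grip in N (left out, the last holds). Time passes only in rows, so rows that repeat a pose let the fingers close. It gives the time, the measured TCP pose, the force and the opening at its end, in the units of the state.
- get_obs(): the state, without advancing time (a new reading comes with each control period).
- read_camera(name): name is "scene" or "top" or "wrist"; returns the picture (420x560x3 uint8, blue, green, red); there is no depth.
- camera_params(name): a dict with "camera_matrix" (3x3 intrinsics, pixels), "R" (3x3) and "t" (3): a world point X has camera coordinates R X + t. Camera axes: x right, y down, z forward; pixel columns grow to the right and rows downward; lengths in m; the calibration is good to about 2 mm. The wrist camera is an equidistant fisheye: a pixel r from the principal point sees the ray r / f radians off the axis. A picture is of the moment at which its call begins: read the wrist's pose just before it. camera_params takes no time and is no camera call; for the wrist camera it gives the pose at the moment of the call.
- sign_off(): hands the job in, once; it reports no verdict.
The state is a dict: "time_s": time; "qpos": joint angles; "joint_velocities": joint speeds; "effort": joint torques, N m; "tool_pos": TCP position; "tool_rot": TCP orientation; "force": force on the tool from outside, world axes, zero at the start; "wrist_torque": the same for the moment, N m; "grip_width": finger opening in m.
Only numpy, scipy, OpenCV 4.12 (cv2) and the standard library are available. Lean on these libraries where they do the work, as an engineer would, in place of code of your own. Each camera call takes 0.05 s, during which the arm holds its last target.

## Working session

There is one attempt and no reset: what is moved stays moved. The work goes in short steps, Python scripts to look and compute and a shell command to move; the robot and the scene stay as the last step left them, time stands still between calls to the robot, and variables do not carry over. Pictures are saved under pics/ and viewed, and the job is handed in when it is done.

```bash
mkdir -p pics; ls
python3 - <<'E'
from cell import *
import cv2
print(get_obs(), pinch_z)
for n in ("scene","top","wrist"):
    p=camera_params(n); print(n,p)
    cv2.imwrite(f"pics/{n}0.png",read_camera(n))
E
```

```text
pics
{'time_s': 0.0, 'qpos': array([-70.06875746,  18.4402709 ,  -4.01630654,  83.17498543,
         1.29589444,  78.53923267,  -3.25918412]), 'joint_velocities': array([-0.02168508, -0.03140961,  0.05710277, -0.0735123 ,  0.00737943,
        0.08841843,  0.04205344]), 'effort': array([-2.81568697e-05, -4.91287887e+01, -4.03707102e-01, -3.12529242e+01,
       -6.38203346e-02,  4.36160259e-02,  1.47057831e-04]), 'tool_pos': array([0.21280851, 0.61359868, 0.22144715]), 'tool_rot': array([-1.79890806e+02,  6.29029566e-03,  1.60880245e+02]), 'force': array([0.20196941, 0.82560893, 0.06413097]), 'wrist_torque': array([ 0.00015186, -0.00210159,  0.03190519]), 'grip_width': 0.08687925775524223} 0.0187
scene {'camera_matrix': array([[474.20154859,   0.        , 276.64590479],
       [  0.        , 474.20154859, 208.96965433],
       [  0.        ,   0.        ,   1.        ]]), 'R': array([[ 0.83270982,  0.55345642, -0.01674368],
       [ 0.34434562, -0.54129621, -0.76708833],
       [-0.43361325,  0.63299637, -0.64132296]]), 't': array([-0.46487039, -0.08892552,  1.70726676])}
top {'camera_matrix': array([[485.12517374,   0.        , 284.93285523],
       [  0.        , 485.12517374, 206.22224417],
       [  0.        ,   0.        ,   1.        ]]), 'R': array([[ 0.00153587, -0.99998812, -0.0046253 ],
       [-0.99811818, -0.00124943, -0.06130687],
       [ 0.06130036,  0.00471075, -0.99810825]]), 't': array([0.00242646, 0.55747033, 1.86414112])}
wrist {'camera_matrix': array([[325.1922621 ,   0.        , 281.27509217],
       [  0.        , 325.1922621 , 209.05438186],
       [  0.        ,   0.        ,   1.        ]]), 'R': array([[ 0.3279759 ,  0.94468523, -0.0012736 ],
       [ 0.90986907, -0.31552522,  0.26941067],
       [ 0.25410643, -0.08951902, -0.96302454]]), 't': array([-0.64831429, -0.0315014 ,  0.39055514])}
```

View pics/top0.png

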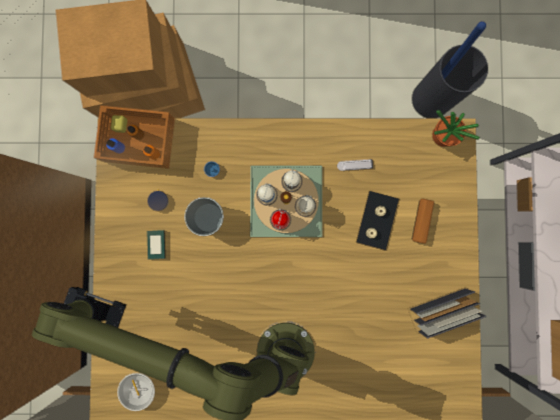

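View pics/scene0.png

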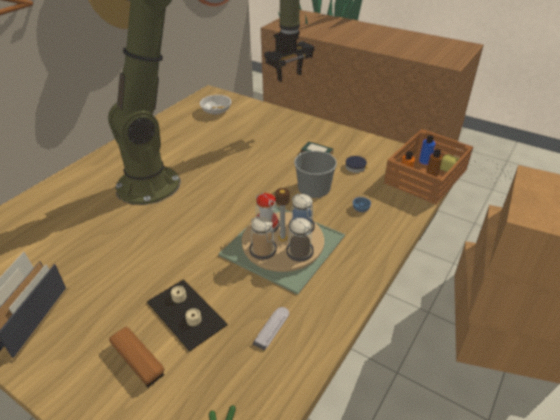

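View pics/wrist0.png

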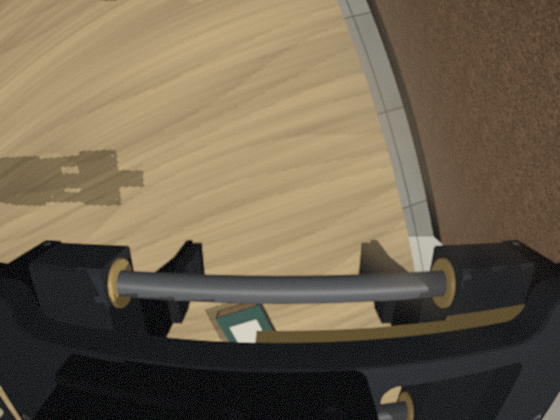

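The top view shows the plate on the right with stubs at about (380,211) and (371,233). The bin is at (204,216), the carousel knob at (286,197), and the red lid at (280,218), towards the robot. Next I measure these.

```bash
cat > h.py <<'E'
import numpy as np, cv2
from cell import *
def ray(name,uv,p=None):
    p=p or camera_params(name); K=p["camera_matrix"];R=p["R"];t=p["t"]
    x=(uv[0]-K[0,2])/K[0,0]; y=(uv[1]-K[1,2])/K[1,1]
    if name=="wrist":
        r=np.hypot(x,y); d=np.array([np.sin(r)*x/r,np.sin(r)*y/r,np.cos(r)]) if r>0 else np.array([0,0,1.])
    else: d=np.array([x,y,1.])
    return -R.T@t, R.T@d
def onz(name,uv,z,p=None):
    c,d=ray(name,uv,p); return c+d*(z-c[2])/d[2]
def proj(name,X,p=None):
    p=p or camera_params(name); K=p["camera_matrix"]; c=p["R"]@X+p["t"]
    if name=="wrist":
        th=np.arctan2(np.hypot(c[0],c[1]),c[2]); d=c[:2]/np.hypot(c[0],c[1])*th
    else: d=c[:2]/c[2]
    return K[0,0]*d+K[:2,2]
def blobs(mask,amin=20):
    n,l,s,c=cv2.connectedComponentsWithStats(mask.astype(np.uint8))
    return [(c[i],s[i],l==i) for i in range(1,n) if s[i,4]>=amin]
E
python3 - <<'E'
from h import *
im=cv2.imread("pics/top0.png"); cv2.imwrite("pics/topcrop.png",cv2.resize(im[140:270,140:460],None,fx=2.5,fy=2.5,interpolation=cv2.INTER_CUBIC))
im2=cv2.imread("pics/scene0.png"); cv2.imwrite("pics/scenecrop.png",cv2.resize(im2[140:350,130:390],None,fx=2.8,fy=2.8,interpolation=cv2.INTER_CUBIC))
hsv=cv2.cvtColor(im,cv2.COLOR_BGR2HSV).astype(int); H,S,V=hsv[...,0],hsv[...,1],hsv[...,2]
roi=np.zeros(H.shape,bool); roi[140:270,140:460]=1
# stubs: bright on plate
r=np.zeros_like(roi); r[190:250,358:400]=1
for c,s,_ in blobs(r&(V>110),15): print("bright",c,s, onz("top",c,0.034)[:2])
for c,s,m in blobs(r&(V<60),200):
    q=cv2.minAreaRect(np.argwhere(m)[:,::-1].astype(np.float32)); print("plate",q,onz("top",q[0],0.008)[:2])
for c,s,_ in blobs(roi&((H<6)|(H>174))&(S>180)&(V>100),30): print("red",c,s,onz("top",c,0.147)[:2])
g=roi&(H>40)&(H<85)&(S>40)
for c,s,m in blobs(g,100):
    q=cv2.minAreaRect(np.argwhere(m)[:,::-1].astype(np.float32)); print("green",q,s,onz("top",q[0],0.01)[:2],[onz("top",b,0.01)[:2].round(3) for b in cv2.boxPoints(q)])
r=np.zeros_like(roi); r[190:205,279:294]=1
for c,s,_ in blobs(r&(V<110),8): print("knob",c,s,onz("top",c,0.21)[:2])
r=np.zeros_like(roi); r[190:245,175:230]=1
for c,s,m in blobs(r&(S<70),200):
    q=cv2.minEnclosingCircle(np.argwhere(m)[:,::-1].astype(np.float32)); print("bin",c,s,q,onz("top",q[0],0.11)[:2])
E
```

```text
bright [370.99753695 200.30541872] [358 190  42  43 406] [ 0.57962254 -0.32756573]
bright [395.17455621 232.1035503 ] [387 200  13  50 338] [ 0.45773792 -0.41886359]
bright [380.07228916 210.65060241] [375 206  11  10  83] [ 0.53986095 -0.361989  ]
bright [371.13636364 232.61363636] [366 228  11  10  88] [ 0.45565074 -0.32693974]
bright [365.94186047 247.22093023] [358 243  23   7  86] [ 0.39989833 -0.30659083]
plate ((377.26904296875, 220.13540649414062), (29.954069137573242, 52.46168899536133), 14.620874404907227) [ 0.50430107 -0.35569634]
red [275.69620253 217.63291139] [272 211   9  14  79] [0.50823755 0.03582316]
red [283.49382716 219.4691358 ] [279 213   9  13  81] [0.50165585 0.00770283]
green ((285.5, 201.0), (70.0, 71.0), 90.0) [ 250  166   72   71 1534] [0.57828537 0.00105931] [array([0.715, 0.14 ]), array([ 0.716, -0.138]), array([ 0.442, -0.137]), array([0.442, 0.139])]
green ((156.0, 244.5), (27.0, 16.0), 90.0) [148 231  17  28 238] [0.408536   0.50308381] [array([0.461, 0.535]), array([0.461, 0.473]), array([0.356, 0.471]), array([0.356, 0.533])]
knob [285.93203883 196.78640777] [280 190  14  14 103] [ 0.57855706 -0.00113706]
bin [203.52906487 216.34793597] [ 184  197   40   39 1187] ((203.5, 216.3000030517578), 19.54338264465332) [0.51418753 0.30272542]
```

View pics/topcrop.png

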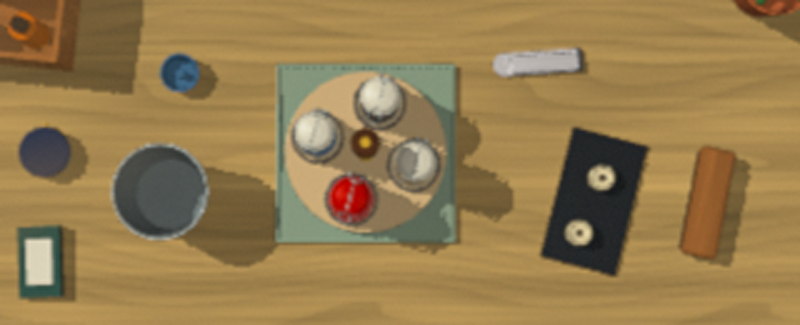

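View pics/scenecrop.png

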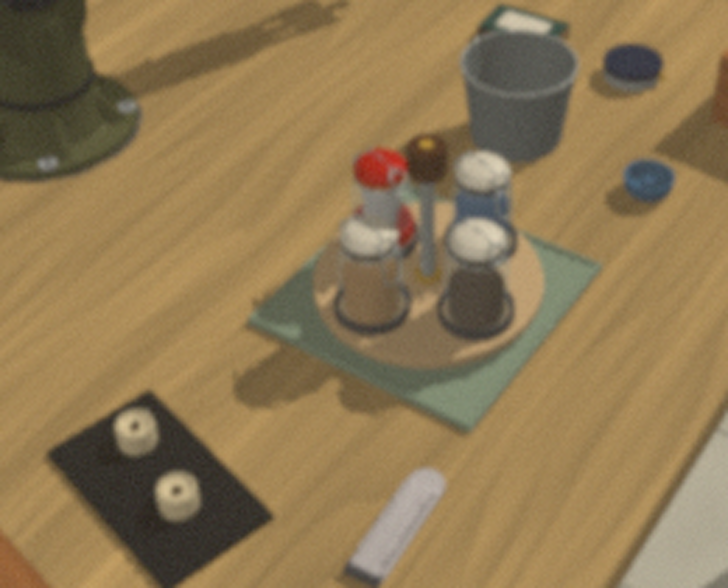

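Measured positions hold up against the given sizes: stubs 91 mm apart, red jar 77 mm from the axis. The red jar is at about +163°. I'll make a helper that converts world waypoints to tool shifts.

```bash
cat >> h.py <<'E'
def shift(p0,yaw,pts):
    a=np.radians(yaw); X=np.array([np.cos(a),np.sin(a),0]);Y=np.array([np.sin(a),-np.cos(a),0]);Z=np.array([0,0,-1.])
    for p in pts:
        d=np.array(p)-p0; print(p,"->",[round(float(d@v),3) for v in (X,Y,Z)], "len",round(float(np.linalg.norm(d)),3))
E
python3 - <<'E'
from h import *
shift(np.array([.213,.614,.223]),160.88,[(.45,.35,.26),(.56,0,.27),(.456,-.327,.15)])
r=np.array(onz("top",(279.7,218.5),.147)); print(r, np.degrees(np.arctan2(r[1],r[0]-.5785)))
E
```

```text
(0.45, 0.35, 0.26) -> [-0.31, -0.172, -0.037] len 0.357
(0.56, 0, 0.27) -> [-0.529, -0.466, -0.047] len 0.707
(0.456, -0.327, 0.15) -> [-0.538, -0.809, 0.073] len 0.975
[0.50513067 0.02138283 0.147     ] 163.75170855961161
```

```bash
python3 -m handwheel '[[0.087,-0.1,-0.055,-0.03,0],[0.087,-0.31,-0.172,-0.037,0],[0.087,-0.31,-0.172,-0.037,0],[0.087,-0.31,-0.172,-0.037,0],[0.087,-0.31,-0.172,-0.037,0],[0.087,-0.31,-0.172,-0.037,0],[0.087,-0.31,-0.172,-0.037,0],[0.087,-0.31,-0.172,-0.037,0],[0.087,-0.529,-0.466,-0.047,0],[0.087,-0.529,-0.466,-0.047,0],[0.087,-0.529,-0.466,-0.047,0],[0.087,-0.529,-0.466,-0.047,0],[0.087,-0.529,-0.466,-0.047,0],[0.087,-0.529,-0.466,-0.047,0],[0.087,-0.529,-0.466,-0.047,0],[0.087,-0.529,-0.466,-0.047,0],[0.087,-0.529,-0.466,-0.047,0]]' 15; python3 -c "
from cell import *;print(get_obs()['qpos'])"
```

```text
time_s: 1.85
tool_pos: [0.5604, -0.0034, 0.2695]
tool_rot: [-179.9, 0.0, 160.5]
force: [0.0, 1.1, 0.3]
grip_width: 0.0871
[-26.20637828   6.30879632  26.00118319  92.94641902  -2.71556741
  81.38496418  70.56185925]
```

Run:
```python
from h import *
shift(np.array([.56,0,.27]),160.7,[(.456,-.327,.11)])
```

```text
(0.456, -0.327, 0.11) -> [-0.01, -0.343, 0.16] len 0.379
```

```bash
python3 -m handwheel '[[0.087,-0.01,-0.343,0.06,0],[0.087,-0.01,-0.343,0.06,0],[0.087,-0.01,-0.343,0.06,0],[0.087,-0.01,-0.343,0.06,0],[0.087,-0.01,-0.343,0.06,0],[0.087,-0.01,-0.343,0.16,0],[0.087,-0.01,-0.343,0.16,0],[0.087,-0.01,-0.343,0.16,0],[0.087,-0.01,-0.343,0.16,0],[0.087,-0.01,-0.343,0.16,0],[0.087,-0.01,-0.343,0.16,0]]'
python3 - <<'E'
from h import *
p=camera_params("wrist"); im=read_camera("wrist"); o=get_obs(); print(o['qpos'])
for x in ((.4557,-.327,.034),(.540,-.362,.034)):
    u=proj("wrist",np.array(x),p); print(u); cv2.circle(im,tuple(int(v) for v in u),4,(0,0,255),1)
cv2.imwrite("pics/w1.png",im)
E
```

```text
time_s: 2.95
tool_pos: [0.4593, -0.3249, 0.1105]
tool_rot: [179.9, 0.1, 161.1]
force: [0.9, -0.4, 0.8]
grip_width: 0.0871
[ -2.67538359  14.77390515  40.55174041 104.94762826 -10.74864677
  64.00253994 112.74018973]
[278.15352317 215.41497827]
[272.01039121 315.01807271]
```

View pics/w1.png

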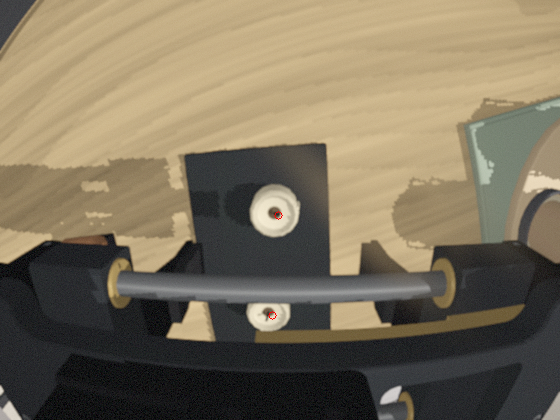

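The wrist picture shows the near stub at (275,211) between the jaws and the far one at (268,313). Both are within about 4 px of the top-camera prediction.

```bash
python3 -m handwheel '[[0.087,0,0,0.05,0],[0.087,0,0,0.08,0],[0.087,0,0,0.096,0],[0.087,0,0,0.096,0]]'
python3 - <<'E'
from h import *
p=camera_params("wrist"); 
o=get_obs(); print(o['tool_pos'],o['force'])
E
```

```text
time_s: 3.4
tool_pos: [0.4573, -0.3251, 0.0126]
tool_rot: [179.9, -0.1, 161.0]
force: [-0.7, 0.2, 0.1]
grip_width: 0.0867
[ 0.45725601 -0.32506438  0.01257322] [-0.69780619  0.16351144  0.13201873]
```

```bash
python3 -m handwheel '[[0.03,0,0,0,0],[0.03,0,0,0,0],[0.03,0,0,0,0],[0.03,0,0,0,0],[0.03,0,0,0,0],[0.03,0,0,0,0],[0.03,0,0,0,0],[0.03,0,0,-0.02,0],[0.03,0,0,-0.05,0],[0.03,0,0,-0.09,0],[0.03,0,0,-0.14,0],[0.03,0,0,-0.14,0]]' 15;python3 - <<'E'
from h import *
im=read_camera("wrist"); cv2.imwrite("pics/w2.png",im)
o=get_obs(); print(o['tool_pos'],o['force'],o['qpos'])
shift(np.array([.457,-.326,.153]),161,[(.457,-.326,.27),(.56,-.02,.27),(.514,.303,.2),(.514,.303,.075)])
E
```

```text
time_s: 4.6
tool_pos: [0.4606, -0.3298, 0.1603]
tool_rot: [-179.9, 0.7, 160.8]
force: [1.5, -0.6, -0.1]
grip_width: 0.0378
[ 0.4592584  -0.32836617  0.15713983] [-0.74130162 -0.62284774 -0.44315091] [ -3.99599793  11.93314428  41.85478872 102.14056859  -8.64425166
  68.72897459 111.20719032]
(0.457, -0.326, 0.27) -> [0.0, 0.0, -0.117] len 0.117
(0.56, -0.02, 0.27) -> [0.002, 0.323, -0.117] len 0.343
(0.514, 0.303, 0.2) -> [0.151, 0.613, -0.047] len 0.633
(0.514, 0.303, 0.075) -> [0.151, 0.613, 0.078] len 0.636
```

View pics/w2.png

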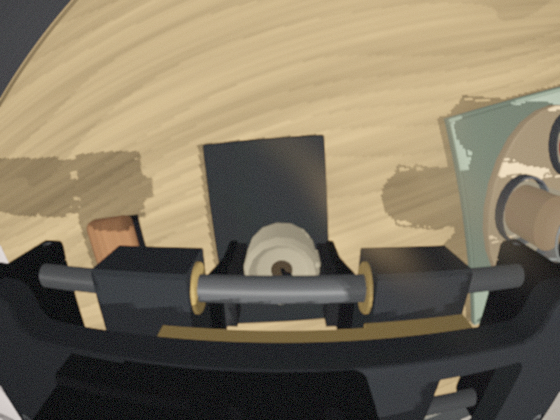

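Stub held at 37.8 mm. Carrying it over the carousel at 0.27 m.

```bash
python3 -m handwheel '[[0.03,0,0,-0.04,0],[0.03,0,0.01,-0.08,0],[0.03,0,0.05,-0.117,0],[0.03,0.002,0.09,-0.117,0],[0.03,0.002,0.135,-0.117,0],[0.03,0.002,0.18,-0.117,0],[0.03,0.002,0.225,-0.117,0],[0.03,0.002,0.27,-0.117,0],[0.03,0.01,0.31,-0.117,0],[0.03,0.02,0.35,-0.117,0],[0.03,0.04,0.39,-0.117,0],[0.03,0.06,0.43,-0.11,0],[0.03,0.08,0.47,-0.1,0],[0.03,0.1,0.51,-0.08,0],[0.03,0.12,0.55,-0.06,0],[0.03,0.135,0.59,-0.047,0],[0.03,0.14,0.613,-0.047,0],[0.03,0.14,0.613,-0.047,0],[0.03,0.14,0.613,-0.047,0]]';python3 - <<'E'
from h import *
p=camera_params("wrist"); im=read_camera("wrist"); cv2.imwrite("pics/w3.png",im)
im=read_camera("top"); cv2.imwrite("pics/t3.png",im)
o=get_obs(); print(o['tool_pos'],o['force'],o['qpos'])
E
```

```text
time_s: 6.55
tool_pos: [0.5252, 0.2978, 0.1989]
tool_rot: [-179.8, -0.1, 160.9]
force: [0.2, -0.6, -0.4]
grip_width: 0.0373
[0.52611333 0.29622421 0.19999731] [ 0.5076431   0.09165609 -0.82209896] [-43.92132348  13.47317531  14.12945914  92.35585497  -3.3284454
  74.65651319  41.46254964]
```

View pics/w3.png

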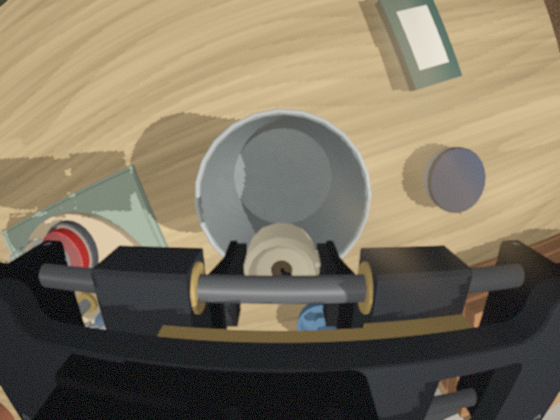

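View pics/t3.png

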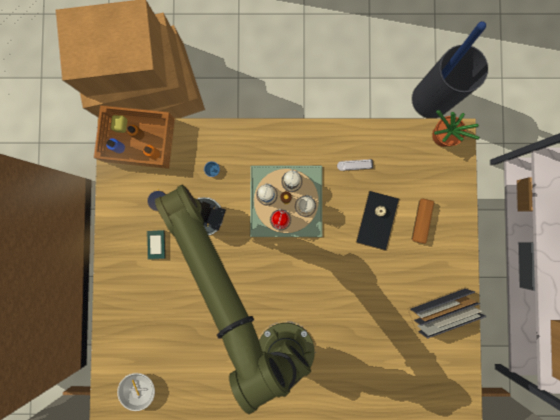

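The wrist view shows the bin rim spanning columns 197–370, with its top edge at row 110. The top view shows everything else unmoved. I'll check the rim centre.

Run:
```python
from h import *
P=np.array([onz("wrist",u,.11)[:2] for u in ((197,190),(370,190),(283,110),(215,144),(350,144))])
A=np.c_[2*P,np.ones(len(P))]; s=np.linalg.lstsq(A,(P**2).sum(1),rcond=None)[0]
print(P.round(3),s[:2],np.sqrt(s[2]+s[0]**2+s[1]**2))
```

```text
[[0.484 0.237]
 [0.53  0.37 ]
 [0.448 0.324]
 [0.455 0.265]
 [0.49  0.365]] [0.51552459 0.30055123] 0.07053785752874056
```

Rim centre is (0.5155, 0.3005) with radius 70.5 mm, which agrees with the top view. Lowering into the bin and releasing.

```bash
python3 -m handwheel '[[0.03,0.002,0,0.04,0],[0.03,0.002,0,0.08,0],[0.03,0.002,0,0.11,0],[0.03,0.002,0,0.12,0],[0.03,0.002,0,0.12,0],[0.06,0.002,0,0.12,0],[0.06,0.002,0,0.12,0],[0.06,0.002,0,0.12,0],[0.06,0.002,0,0.12,0],[0.06,0.002,0,0.08,0],[0.06,0.002,0,0.03,0],[0.06,0.002,0,-0.02,0],[0.06,0.002,0,-0.06,0]]';python3 - <<'E'
from h import *
im=read_camera("wrist"); cv2.imwrite("pics/w4.png",im)
o=get_obs(); print(o['tool_pos'],o['force'],o['qpos'],o['tool_rot'])
shift(np.array([.526,.299,.26]),160.8,[(.56,0,.27),(.540,-.362,.27),(.540,-.362,.11)])
E
```

```text
time_s: 7.95
tool_pos: [0.5244, 0.2991, 0.2645]
tool_rot: [179.8, 0.1, 160.9]
force: [0.3, 0.3, 0.2]
grip_width: 0.0599
[0.5269274  0.30060682 0.27168101] [3.28014085 1.24748329 4.1633356 ] [-44.3671595   11.32183092  14.30311991  86.68773478  -2.88621488
  81.52978724  40.92824697] [179.33378246   0.47116167 160.87129221]
(0.56, 0, 0.27) -> [-0.13, -0.271, -0.01] len 0.301
(0.54, -0.362, 0.27) -> [-0.231, -0.62, -0.01] len 0.661
(0.54, -0.362, 0.11) -> [-0.231, -0.62, 0.15] len 0.678
```

View pics/w4.png

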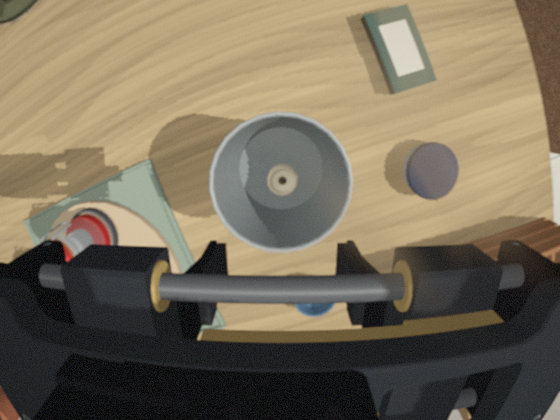

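The first stub is in the bin at (283,180). Going for the second.

```bash
python3 -m handwheel '[[0.08,-0.02,-0.04,-0.01,0],[0.08,-0.045,-0.09,-0.01,0],[0.08,-0.065,-0.135,-0.01,0],[0.08,-0.087,-0.18,-0.01,0],[0.08,-0.11,-0.225,-0.01,0],[0.08,-0.13,-0.271,-0.01,0],[0.08,-0.143,-0.315,-0.01,0],[0.08,-0.155,-0.36,-0.01,0],[0.08,-0.168,-0.405,-0.01,0],[0.08,-0.18,-0.45,0.01,0],[0.08,-0.192,-0.49,0.03,0],[0.08,-0.205,-0.53,0.06,0],[0.08,-0.22,-0.57,0.09,0],[0.08,-0.231,-0.61,0.12,0],[0.08,-0.231,-0.62,0.15,0],[0.08,-0.231,-0.62,0.15,0],[0.08,-0.231,-0.62,0.15,0]]';python3 - <<'E'
from h import *
p=camera_params("wrist"); im=read_camera("wrist"); o=get_obs(); print(o['tool_pos'],o['qpos'])
u=proj("wrist",np.array((.540,-.362,.034)),p); print(u); cv2.circle(im,tuple(int(v) for v in u),4,(0,0,255),1)
cv2.imwrite("pics/w5.png",im)
E
```

```text
time_s: 9.7
tool_pos: [0.539, -0.362, 0.1104]
tool_rot: [180.0, -0.1, 160.9]
force: [1.0, 0.5, 0.1]
grip_width: 0.0801
[ 0.54034157 -0.36162611  0.11170516] [  2.67421664  25.76185579  37.45873191  92.02184239 -16.66567245
  67.81599098 114.66893402]
[282.68467987 220.26791969]
```

View pics/w5.png

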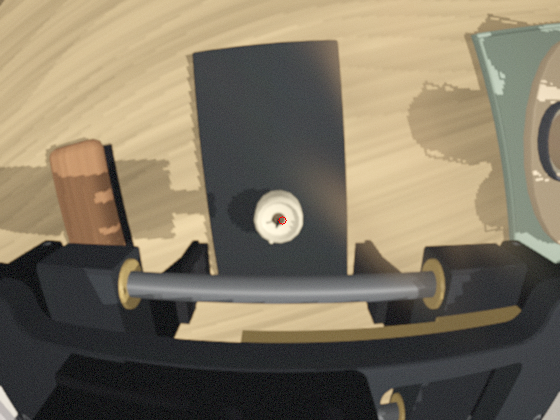

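The far stub is at (278,218), centred between the jaws. The brush, with its edge near column 130, is clear of the fingers. Descending and gripping.

```bash
python3 -m handwheel '[[0.07,0,0,0.05,0],[0.07,0,0,0.08,0],[0.07,0,0,0.097,0],[0.07,0,0,0.097,0],[0.03,0,0,0.097,0],[0.03,0,0,0.097,0],[0.03,0,0,0.097,0],[0.03,0,0,0.097,0],[0.03,0,0,0.097,0],[0.03,0,0,0.097,0],[0.03,0,0,0.08,0],[0.03,0,0,0.05,0],[0.03,0,0,0.01,0],[0.03,0,0,-0.04,0],[0.03,0,0,-0.09,0],[0.03,0,0,-0.13,0],[0.03,0,0,-0.16,0],[0.03,0,0,-0.16,0]]' 15;python3 - <<'E'
from h import *
o=get_obs(); print(o['tool_pos'],o['tool_rot'],o['qpos'],o["grip_width"])
shift(np.array([.540,-.362,.27]),160.9,[(.56,0.0,.27),(.522,.300,.2),(.522,.300,.08)])
E
```

```text
time_s: 11.55
tool_pos: [0.5404, -0.3646, 0.2773]
tool_rot: [-179.9, 0.6, 160.8]
force: [0.6, -1.1, -0.4]
grip_width: 0.0376
[ 0.54035596 -0.36455998  0.27728744] [-179.90903206    0.55190311  160.84176229] [  1.40958512  19.82965911  40.13250454  79.84861792 -12.80277819
  84.31914506 111.83257407] 0.0375896476247659
(0.56, 0.0, 0.27) -> [0.1, 0.349, 0.0] len 0.363
(0.522, 0.3, 0.2) -> [0.234, 0.62, 0.07] len 0.666
(0.522, 0.3, 0.08) -> [0.234, 0.62, 0.19] len 0.689
```

```bash
python3 -m handwheel '[[0.03,0.013,0.045,0,0],[0.03,0.026,0.09,0,0],[0.03,0.039,0.135,0,0],[0.03,0.051,0.18,0,0],[0.03,0.064,0.225,0,0],[0.03,0.077,0.27,0,0],[0.03,0.09,0.31,0,0],[0.03,0.1,0.35,0,0],[0.03,0.12,0.39,0,0],[0.03,0.145,0.43,0.01,0],[0.03,0.17,0.47,0.02,0],[0.03,0.195,0.51,0.04,0],[0.03,0.22,0.55,0.06,0],[0.03,0.245,0.59,0.07,0],[0.03,0.254,0.62,0.08,0],[0.03,0.254,0.62,0.1,0],[0.03,0.254,0.62,0.1,0],[0.03,0.254,0.62,0.1,0]]';python3 - <<'E'
from h import *
im=read_camera("wrist"); cv2.imwrite("pics/w6.png",im)
E
```

```text
time_s: 13.35
tool_pos: [0.5021, 0.3051, 0.1704]
tool_rot: [-179.9, -0.0, 160.8]
force: [0.2, -0.3, 0.4]
grip_width: 0.0375
```

View pics/w6.png

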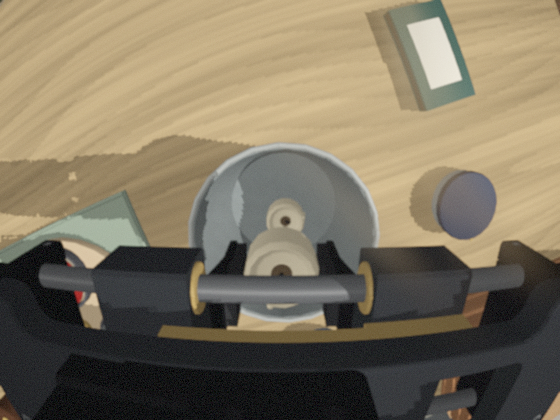

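Run:
```python
from h import *
print(onz("wrist",(285,221),.03), get_obs()['tool_pos'])
```

```text
[0.5248559  0.30039745 0.03      ] [0.50274669 0.30514224 0.17126655]
```

The first stub stands at (0.525, 0.300), and I'm 23 mm off it on the side of the bin nearer the robot. Lowering and releasing.

```bash
python3 -m handwheel '[[0.03,0,0,0.04,0],[0.03,0,0,0.08,0],[0.03,0,0,0.09,0],[0.03,0,0,0.09,0],[0.052,0,0,0.09,0],[0.052,0,0,0.09,0],[0.052,0,0,0.09,0],[0.052,0,0,0.09,0],[0.052,0,0,0.06,0],[0.052,0,0,0.01,0],[0.052,0,0,-0.04,0],[0.052,0,0,-0.09,0],[0.052,0,0,-0.11,0],[0.052,0,0,-0.11,0]]';python3 - <<'E'
from h import *
im=read_camera("wrist"); cv2.imwrite("pics/w7.png",im)
o=get_obs(); print(o['tool_pos'],o['tool_rot'],o['qpos'])
shift(np.array([.503,.306,.28]),160.9,[(.5785,0.0,.28)])
E
```

```text
time_s: 14.8
tool_pos: [0.504, 0.3075, 0.2858]
tool_rot: [179.6, 0.3, 160.9]
force: [0.3, 0.6, 0.1]
grip_width: 0.0523
[0.50288615 0.30687904 0.28279589] [1.79794247e+02 1.30079458e-01 1.60876499e+02] [-46.72502879   9.40604448  14.61508171  87.61027542  -2.40770709
  83.04675898  38.86013966]
(0.5785, 0.0, 0.28) -> [-0.171, -0.264, 0.0] len 0.315
```

View pics/w7.png

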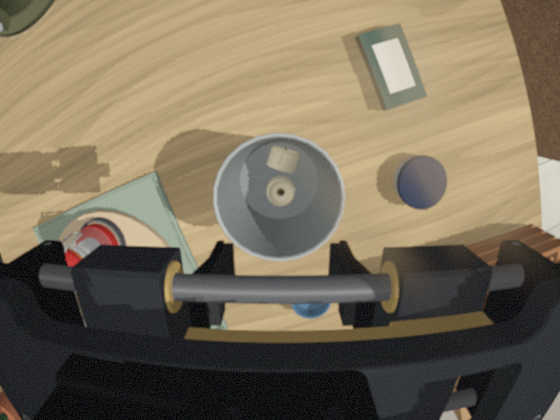

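Both stubs lie in the bin, at (281,191) and (283,158). Now I move above the knob.

```bash
python3 -m handwheel '[[0.08,-0.02,-0.03,-0.01,0],[0.08,-0.045,-0.07,-0.01,0],[0.08,-0.07,-0.11,-0.01,0],[0.08,-0.1,-0.15,-0.01,0],[0.08,-0.125,-0.19,-0.01,0],[0.08,-0.15,-0.23,-0.01,0],[0.08,-0.171,-0.264,-0.01,0],[0.08,-0.171,-0.264,-0.01,0],[0.08,-0.171,-0.264,-0.01,0]]';python3 - <<'E'
from h import *
p=camera_params("wrist"); im=read_camera("wrist"); o=get_obs(); print(o['tool_pos'],o['qpos'])
cv2.imwrite("pics/w8r.png",im)
for x in ((.5785,0,.21),(.505,.0214,.147)):
  u=proj("wrist",np.array(x),p); print(u); cv2.circle(im,tuple(int(v) for v in u),4,(0,255,0),1)
cv2.imwrite("pics/w8.png",im); np.savez("w8.npz",**p)
E
```

```text
time_s: 15.75
tool_pos: [0.5765, -0.0002, 0.2889]
tool_rot: [-179.9, -0.1, 160.7]
force: [-0.6, 1.3, -0.3]
grip_width: 0.08
[0.57651033 0.00165061 0.28904741] [-27.56711502   8.34539208  27.9775657   88.82369073  -3.95275936
  83.95527211  71.46861813]
[283.56091361 220.6166295 ]
[278.79130254 120.89418624]
```

View pics/w8.png

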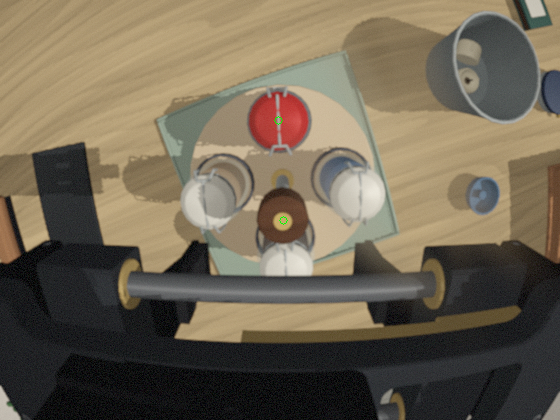

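The knob brass centre is at (283,221) and the red lid at (279,120), both where predicted. I'll refine both.

Run:
```python
from h import *
im=cv2.imread("pics/w8r.png"); p=dict(np.load("w8.npz"))
hsv=cv2.cvtColor(im,cv2.COLOR_BGR2HSV).astype(int); H,S,V=hsv[...,0],hsv[...,1],hsv[...,2]
m=((H<6)|(H>174))&(S>180)&(V>80); m[:, :200]=0;m[:,350:]=0;m[170:]=0
pts=np.argwhere(m)[:,::-1].astype(np.float32); hull=cv2.convexHull(pts)[:,0]
(c,ax,a)=cv2.fitEllipse(hull); print("red",c,ax)
P=np.array([onz("wrist",u,.147)[:2] for u in hull]); A=np.c_[2*P,np.ones(len(P))]; s=np.linalg.lstsq(A,(P**2).sum(1),rcond=None)[0]
print(s[:2],"r",np.sqrt(s[2]+s[0]**2+s[1]**2))
b=(H>12)&(H<32)&(S>120)&(V>110); r=np.zeros_like(b); r[208:234,270:297]=1
for c,st,_ in blobs(b&r,20): 
    k=onz("wrist",c,.21,p); print("knob",c,st,k)
    P=np.array([onz("wrist",u,.147,p)[:2] for u in hull]);
    for zz in (.14,.147,.152):
        q=onz("wrist",cv2.fitEllipse(hull)[0],zz,p); d=q-k; print(zz,q,np.degrees(np.arctan2(d[1],d[0])),np.hypot(d[0],d[1]))
print(get_obs()['tool_pos'],get_obs()['tool_rot'])
```

```text
red (277.9260559082031, 119.50872802734375) (53.3009033203125, 56.6823844909668)
[0.50374255 0.02270884] r 0.025741863832461208
knob [282.41269841 220.53174603] [272 212  21  19 126] [ 0.57813931 -0.00082011  0.21      ]
0.14 [0.5034515  0.02101678 0.14      ] 163.70236838740317 0.07781464232790049
0.147 [0.50351118 0.02107543 0.147     ] 163.64856025967234 0.07777385404801351
0.152 [0.50355381 0.02111732 0.152     ] 163.61009133881933 0.07774476159626842
[0.57651033 0.00165061 0.28904741] [-1.79977708e+02 -1.46551273e-01  1.60883193e+02]
```

Red jar is at +163.7° and 77.8 mm from the axis, which fits. I descend onto the knob, then close gently.

```bash
python3 -m handwheel '[[0.08,-0.002,-0.001,0.03,0],[0.08,-0.002,-0.001,0.07,0],[0.08,-0.002,-0.001,0.1,0],[0.08,-0.002,-0.001,0.113,0],[0.08,-0.002,-0.001,0.113,0],[0.06,-0.002,-0.001,0.113,0],[0.055,-0.002,-0.001,0.113,0],[0.05,-0.002,-0.001,0.113,0],[0.045,-0.002,-0.001,0.113,0],[0.035,-0.002,-0.001,0.113,0],[0.035,-0.002,-0.001,0.113,0],[0.035,-0.002,-0.001,0.113,0],[0.035,-0.002,-0.001,0.113,0]]' 20;python3 - <<'E'
from h import *
o=get_obs(); print(o['tool_pos'],o['tool_rot'],o['force'],o['grip_width'])
im=read_camera("wrist"); cv2.imwrite("pics/w9.png",im)
E
```

```text
time_s: 17.1
tool_pos: [0.5789, -0.0006, 0.1779]
tool_rot: [180.0, 0.0, 160.9]
force: [-0.7, 0.4, 1.2]
grip_width: 0.0414
[ 0.57894056 -0.00061024  0.17787714] [1.79979073e+02 2.37728856e-02 1.60873268e+02] [-0.66605229  0.42522914  1.19742621] 0.04135336202960975
```

View pics/w9.png

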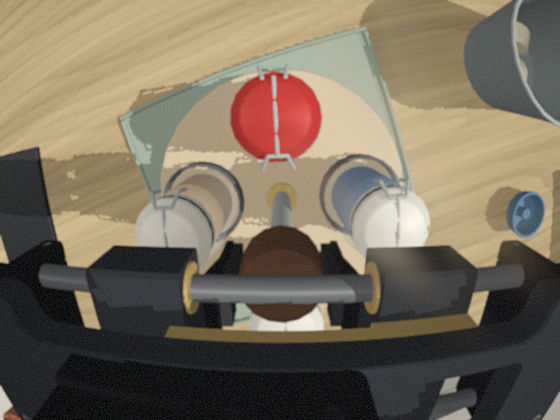

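Knob gripped, 41.4 mm opening. Turning positive about tool z (clockwise from above) in small steps, first half.

```bash
python3 -m handwheel '[[0.035,0,0,0,0.02],[0.035,0,0,0,0.06],[0.035,0,0,0,0.12],[0.035,0,0,0,0.19],[0.035,0,0,0,0.26],[0.035,0,0,0,0.33],[0.035,0,0,0,0.4],[0.035,0,0,0,0.48],[0.035,0,0,0,0.56],[0.035,0,0,0,0.64],[0.035,0,0,0,0.72],[0.035,0,0,0,0.8],[0.035,0,0,0,0.88],[0.035,0,0,0,0.96],[0.035,0,0,0,1.04],[0.035,0,0,0,1.12],[0.035,0,0,0,1.18],[0.035,0,0,0,1.23],[0.035,0,0,0,1.26],[0.035,0,0,0,1.26]]' 25;python3 - <<'E'
from h import *
o=get_obs(); print(o['tool_pos'],o['tool_rot'],o['force'],o['qpos'])
im=read_camera("wrist"); cv2.imwrite("pics/w10.png",im)
E
```

```text
time_s: 19.15
tool_pos: [0.5796, -0.0002, 0.1779]
tool_rot: [179.9, -0.0, 88.7]
force: [3.0, 1.3, 0.3]
grip_width: 0.0415
[ 5.79628684e-01 -1.86824011e-04  1.77903112e-01] [ 1.79883994e+02 -2.86802635e-02  8.86798750e+01] [2.97661382 1.29080036 0.27646428] [-33.67690234  12.52361586  35.76506067  98.21462558  -7.70576823
  71.60745113   2.54602233]
```

View pics/w10.png

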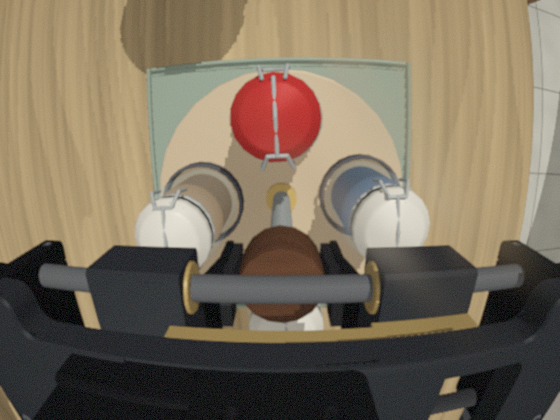

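The platter follows without slip (lid still at (276,116)). Turning the remaining 1.597 rad.

```bash
python3 -m handwheel '[[0.035,0,0,0,0.02],[0.035,0,0,0,0.07],[0.035,0,0,0,0.15],[0.035,0,0,0,0.25],[0.035,0,0,0,0.35],[0.035,0,0,0,0.45],[0.035,0,0,0,0.55],[0.035,0,0,0,0.65],[0.035,0,0,0,0.75],[0.035,0,0,0,0.85],[0.035,0,0,0,0.95],[0.035,0,0,0,1.05],[0.035,0,0,0,1.15],[0.035,0,0,0,1.25],[0.035,0,0,0,1.35],[0.035,0,0,0,1.44],[0.035,0,0,0,1.52],[0.035,0,0,0,1.57],[0.035,0,0,0,1.597],[0.035,0,0,0,1.597]]' 25;python3 -m handwheel '[[0.035,0,0,0,0],[0.035,0,0,0,0],[0.035,0,0,0,0]]';python3 - <<'E'
from h import *
o=get_obs(); print(o['tool_pos'],o['tool_rot'],o['force'],o['qpos'])
p=camera_params("wrist");im=read_camera("wrist"); cv2.imwrite("pics/w11.png",im)
hsv=cv2.cvtColor(im,cv2.COLOR_BGR2HSV).astype(int); H,S,V=hsv[...,0],hsv[...,1],hsv[...,2]
m=((H<6)|(H>174))&(S>180)&(V>80); m[:, :200]=0;m[:,350:]=0;m[175:]=0
hull=cv2.convexHull(np.argwhere(m)[:,::-1].astype(np.float32))[:,0]; c=cv2.fitEllipse(hull)[0]; q=onz("wrist",c,.147,p)
for ax in ((.578,-.001),(.578,0.),o['tool_pos'][:2]):
    d=q[:2]-np.array(ax); print(c,q,ax,np.degrees(np.arctan2(d[1],d[0])),np.hypot(*d))
for n in("top","scene"): cv2.imwrite(f"pics/{n}11.png",read_camera(n))
E
```

```text
time_s: 21.2
tool_pos: [0.5803, -0.001, 0.1779]
tool_rot: [180.0, -0.2, -2.9]
force: [6.1, 0.7, -0.9]
grip_width: 0.041
time_s: 21.5
tool_pos: [0.5803, -0.0009, 0.1779]
tool_rot: [180.0, -0.2, -2.9]
force: [6.0, -0.3, 0.2]
grip_width: 0.0409
[ 0.58029274 -0.00093873  0.17790409] [179.97988987  -0.21363389  -2.85898511] [ 6.02088539 -0.29510583  0.1674489 ] [-43.63431682  14.40708511  47.99931377  98.50193439 -11.20094593
  71.85562806 -85.91718221]
(275.4783020019531, 116.8469467163086) [ 0.65519044 -0.00186836  0.147     ] (0.578, -0.001) -0.6445239518832923 0.0771953205594579
(275.4783020019531, 116.8469467163086) [ 0.65519044 -0.00186836  0.147     ] (0.578, 0.0) -1.386545670861977 0.07721304442914483
(275.4783020019531, 116.8469467163086) [ 0.65519044 -0.00186836  0.147     ] [ 0.58029274 -0.00093873] -0.7111193393499032 0.07490346943665109
```

View pics/w11.png

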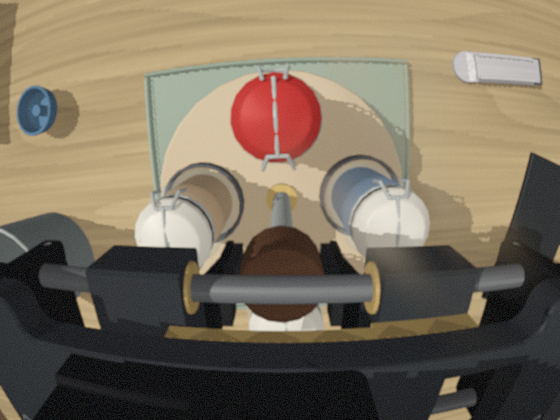

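View pics/top11.png

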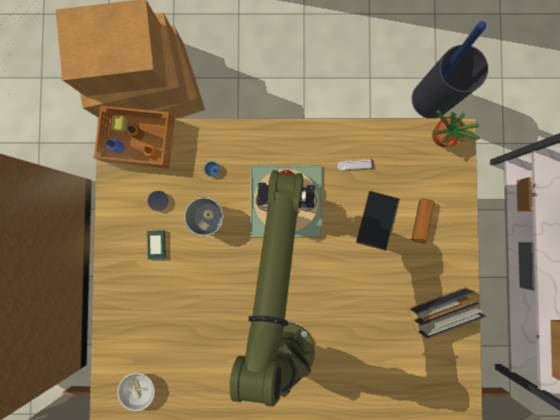

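View pics/scene11.png

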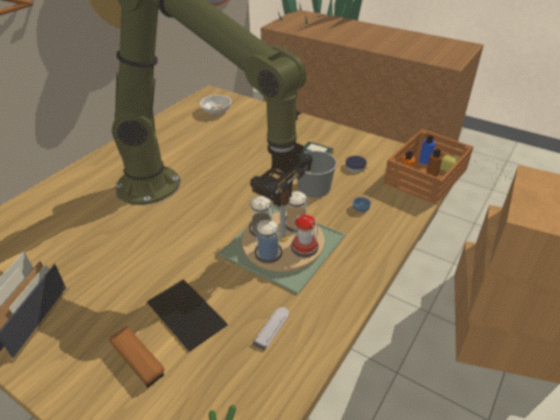

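Run:
```python
from h import *
im=cv2.imread("pics/w11.png"); p=camera_params("wrist")
hsv=cv2.cvtColor(im,cv2.COLOR_BGR2HSV).astype(int); H,S,V=hsv[...,0],hsv[...,1],hsv[...,2]
# tray far edge: first tray-green pixel from the top per column
g=(H>40)&(H<90)&(S>25)
E=[]
for u in range(160,400,6):
    if 245<u<310: continue
    v=np.where(g[50:120,u])[0]
    if len(v): E.append(onz("wrist",(u,50+v[0]),.01,p)[:2])
E=np.array(E); k=np.polyfit(E[:,1],E[:,0],1); print("edge slope deg",np.degrees(np.arctan(k[0])),"x",k[1],E[:,0].std())
b=(H>12)&(H<30)&(S>130)&(V>120); r=np.zeros_like(b); r[180:215,262:302]=1
for c,s,_ in blobs(b&r,20): print("foot",c,s,onz("wrist",c,.033,p))
# platter contour left/right extremes on the front half
q=onz("wrist",(275.5,116.8),.147,p); print(q)
# red from top & scene
for n in("top","scene"):
    im=cv2.imread(f"pics/{n}11.png"); hsv=cv2.cvtColor(im,cv2.COLOR_BGR2HSV).astype(int)
    m=((hsv[...,0]<6)|(hsv[...,0]>174))&(hsv[...,1]>180)&(hsv[...,2]>100); m[:150]=0; m[270:]=0; m[:,:240]=0;m[:,330:]=0
    for c,s,_ in blobs(m,15): print(n,c,s,onz(n,c,.147))
```

```text
edge slope deg 2.500191840032725 x 0.7124538908062403 0.007401974101515326
[ 0.65521748 -0.00188222  0.147     ]
scene [304.04895105 222.09090909] [296 215  18  14 143] [ 0.6639697  -0.01739023  0.147     ]
```

Run:
```python
from h import *
im=cv2.imread("pics/w11.png"); p=camera_params("wrist")
cv2.imwrite("pics/w11c.png",cv2.resize(im[50:220,140:420],None,fx=2.8,fy=2.8,interpolation=cv2.INTER_CUBIC))
hsv=cv2.cvtColor(im,cv2.COLOR_BGR2HSV).astype(int); H,S=hsv[...,0],hsv[...,1]
g=(H>40)&(H<90)&(S>25)
for u in range(160,400,12):
    v=np.where(g[50:120,u])[0]
    if len(v): print(u,50+v[0],onz("wrist",(u,50+v[0]),.01,p)[:2].round(4))
```

```text
160 72 [0.7158 0.1186]
172 71 [0.7149 0.1051]
184 68 [0.7163 0.0918]
196 66 [0.7167 0.0788]
208 65 [0.7162 0.0661]
220 63 [0.717  0.0536]
232 62 [0.7168 0.0413]
244 61 [0.7167 0.0291]
256 60 [0.7168 0.017 ]
268 60 [0.716 0.005]
280 59 [ 0.7163 -0.007 ]
292 59 [ 0.7158 -0.019 ]
304 58 [ 0.7164 -0.0311]
316 59 [ 0.7151 -0.0431]
328 65 [ 0.7086 -0.0549]
352 75 [ 0.6981 -0.0791]
364 76 [ 0.6972 -0.0917]
376 59 [ 0.7158 -0.1057]
388 59 [ 0.7164 -0.1189]
```

View pics/w11c.png

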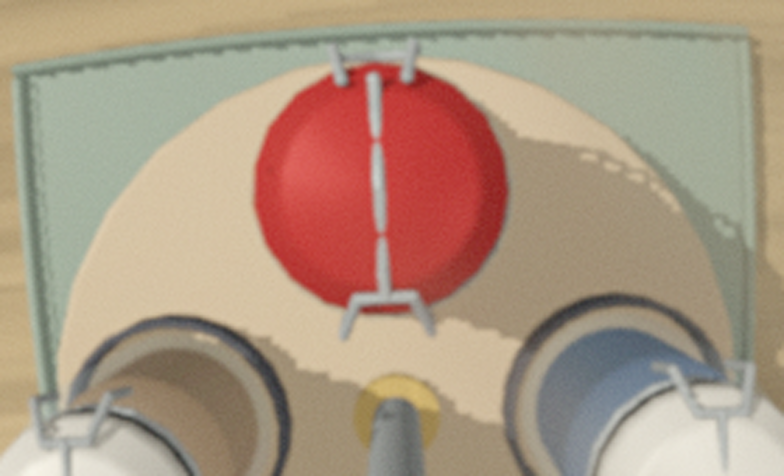

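The front edge is square to world y once the shadowed columns are left out (x = 0.716 at both ends). One last check of the axis from the tray corners (145,74), (407,61) and the brass foot (282,196).

Run:
```python
from h import *
L=onz("wrist",(145,74.3),.01);R=onz("wrist",(407.1,60.7),.01);F=onz("wrist",(281.8,195.7),.033);q=onz("wrist",(275.5,116.8),.147)
y=(L[1]+R[1])/2; print(L,R,"mid y",y,"width",L[1]-R[1],"foot",F)
for a in (y,F[1],-.0009): print(np.degrees(np.arctan2(q[1]-a,q[0]-.578)))
o=get_obs();print(o['tool_pos'],o['force'],o['time_s'])
```

```text
[0.71604251 0.13610865 0.01      ] [ 0.71575712 -0.14052664  0.01      ] mid y -0.0022089923662006322 width 0.27663529195414915 foot [ 0.58076744 -0.00199928  0.033     ]
0.24246203937079475
0.08685238333170231
-0.7287764445605066
[ 0.58029947 -0.00091672  0.1778855 ] [ 6.4818892   0.13536195 -0.60049004] 21.65
```

Run:
```python
from cell import *
print(get_obs()['grip_width'],get_obs()['joint_velocities'].round(2)); print(sign_off())
```

```text
0.041487194040295675 [-0.02  0.08 -0.09 -0.15 -0.01 -0.11  0.06]
the job is handed in; nothing more can be done
None
```

I put both candle stubs in the bin. I then turned the carousel about 163.7° clockwise by its knob, so the red-lidded jar faces the front, and handed the job in at about 21.7 s. The gripper is still closed on the knob (41.5 mm opening, 25 N grip), and the arm was still at hand-in.

- **Stubs:** the last top picture shows the plate empty and both stubs in the bin.
- **Red jar:** I measured its direction four ways. Against the tray corners it is +0.2° and against the post foot +0.1°. Against the knob position it is −0.7°. Assuming the axis at exactly y = 0, it would be −1.4°. The readings differ because the axis position is only known to about 2 mm.
- **Turning:** the platter did not slip in the grip. The lid stayed at the same spot in the wrist picture, and the jars were not touched.
- **Rest of the shelf:** nothing else looks moved in the last top picture, judged by eye.

Two things did not line up cleanly. A steady side force of about 6 N remained on the gripper, from a small offset between the gripper and the turning axis, and I left it. My first fit of the tray's front edge came out 2.5° off because shadowed columns were included. Without them the edge is square.

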